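# Pull the filter of the dye warming station for inspection

## Robot

A 6-joint arm with a two-finger parallel gripper is mounted at the origin on the work surface. World frame = base frame: x ahead of the robot, y to its left, z up, the work surface at z = 0. Lengths are in m, angles in rad, forces in N, time in s.
With the tool pointing down it reaches from about 0.35 to 0.8 m from the base axis. Payload 7.3 kg.
Tool frame: the origin (TCP) lies at the very end of the fingers, on their centre line; the grasp point (between the pads) lies 19 mm behind it; x points along the fingers, y is the direction in which the jaws open and shut, and the axes are right-handed (so a half turn about x gives the same grasp; the last joint's range is limited). The gripper opens to 85 mm and grips with 20 to 120 N. Pads are 22 mm wide; open, the fingers measure 114 mm over their backs; the gripper's body (76 mm by 85 mm) begins 54 mm behind the grasp point. The pads swing forward as they close: fully open they stand 13 mm farther back than shut.
Start: joints at [-1.324, 0.342, 1.524, -0, 1.275, -0.146], TCP at [0.201, -0.485, 0.231] pointing down, gripper open.
Joint ranges: [-2.53, 2.53], [-0.77, 2.02], [0.04, 2.7], [-1, 4.14], [0.28, 2.66], [-3.11, 3.11]. Speed limits (rad/s): [2.57, 2.57, 3.14, 3.14, 3.14, 3.14].

## Interface

Orientations are given as a rotation vector (axis times angle).
In Python, from workcell import * gives the robot as it stands. The module is installed in compiled form; this text tells all that it offers.
- The arm moves only by the shell command python3 -m pendant 'ROWS' [FORCE]. ROWS is JSON, a list of rows, each a list of 7 numbers: the shift along the tool's x, y, z in mm, then the turn, a rotation vector about the tool's x, y, z in degrees, then the closure in counts, from 0 (fully open) to 255 (shut). A call has 1 to 12 rows; each row shifts and turns the pose as measured when the row begins, along the tool's axes as they then stand; what a row does not reach is not made up. A row lasts 1/10 s, in which the tool goes at most 50 mm and 8.59 degrees, less where a joint would pass 70% of its speed; a pose out of reach is approached as far as the arm can. A call with a gripper value outside its range is refused whole. The fingers move at their own pace and stop on an object; FORCE is the grip in N (left out, the last holds). Time passes only in rows, so rows that do not move let the fingers close. It gives the time, the measured TCP pose, the force and the opening at its end, in the units of the state.
- sense(): the state, without advancing time (a new reading comes with each control period).
- camera(name): name is "scene" or "top"; returns the picture (384x512x3 uint8, red, green, blue); there is no depth.
- get_calibration(name): a dict with "fx", "fy", "cx", "cy" (pixels), "rvec" (rotation vector, rad) and "tvec" (3), from world to camera coordinates, as OpenCV has them. Camera axes: x right, y down, z forward; pixel columns grow to the right and rows downward; lengths in m; the calibration is good to about 2 mm. A picture is of the moment at which its call begins. get_calibration takes no time and is no camera call.
- close_job(): hands the job in, once; it reports no verdict.
The state is a dict: "t": time; "joint_pos": joint angles; "dq": joint speeds; "joint_efforts": joint torques, N m; "position": TCP position; "eef_rot": TCP orientation; "ft_force": force on the tool from outside, world axes, zero at the start; "torque": the same for the moment, N m; "gripper_width": opening from 0.0 (shut) to 1.0 (fully open).
Only numpy, scipy, OpenCV 4.12 (cv2) and the standard library are available. Lean on these libraries where they do the work, as an engineer would, in place of code of your own. Each camera call takes 0.05 s, during which the arm holds its last target.

## Task

The filter cassette of the warming station has to be inspected: slide the blue pot, without lifting or tipping it, off the steel flap and onto the free position, centred in the green ring, then raise the flap by its orange bar until it stands upright or a little past it and stays open. Take the cassette beneath by its orange tab, draw it straight up out of its slot and finish while still holding it still and upright, its lower edge about 10 cm clear above the station's top. Leave the pot and flap so, and leave the red kettle and all the other things where they are.

Things in the scene. Friction and masses are not known exactly. Their poses are not given: they have to be found in the camera images.
- station: White warming station fixed to the table, 260 (x) x 560 (y) x 100 mm high, black top. Origin: centre of its underside, so its top is 100 mm above it; x points away from the robot, y left along its three positions: the middle over the flap, the outer ones 190 mm to either side, one of these taken by the kettle. The flap's upper face lies 1 mm below the station's top, so the pot bridges it.
- ring_mid (a point): Centre of the green ring (outer diameter 156, inner 140 mm, flat, only painted) marking the free outer position, at the height of the station's top.
- pot_knob (a point): Centre of the black knob (upright cylinder, diameter 28, 28 mm high) on the blue pot's lid, which is fixed to the pot; 100 mm above the pot's underside, the lid's top 22 mm lower. Pot diameter 130 mm, about 0.6 kg; its black side handle, along the pot's +x, ends 158 mm from the axis, 60 mm high. It slides on its flat base when pulled by the knob.
- flap (a joint): Angle of the steel flap, rad: 0 closed, 1.57 upright, 1.9 at its stop. The hinge is stiff enough that the flap stays where it is left; it takes about 4 N at the bar to move.
- flap_hinge (a point): Middle of the flap's hinge, on the flap's far (station +x) edge, 1 mm below the station's top; the axis runs along the station's y; fixed to the station. Flap: 174 mm long from hinge to near edge, 92 wide, 5 thick; the well beneath is 179 (x) x 96 (y) mm.
- flap_bar (a point): Centre of the orange bar that lifts the flap: a round bar 24 mm long along the station's y, 12 mm diameter, on an 8 mm stem near the flap's near edge, 163 mm from the hinge along the flap and 25 mm above its face; it moves with the flap. Pinched on its two ends (fingers closing along y) it can turn between the fingers as the flap rises.
- cassette_tab (a point): Centre of the filter cassette's orange tab, 30 (x) x 14 (y) x 29 mm high, z up, axes as the station's. Under it the white and grey body, 70 (x) x 14 (y) x 50 mm; lower edge 64 mm below this point. About 90 g. Stands in a loose slot in the well under the flap; tab top 9 mm below the station's top; the slot's guides end 17 mm below the tab's foot. The well is free 41 mm to either y side of the tab.
- cassette: The same filter cassette; origin at the centre of its underside, z up.
- kettle: Red kettle, 140 mm diameter, 131 mm high, on the other outer position; origin: centre of its underside. To be left alone.
- spool_blue: Wooden spool of blue thread, diameter 40, 50 mm high; origin under its centre. Leave alone.
- spool_yellow: Wooden spool of yellow thread, diameter 40, 50 mm high; origin under its centre. Leave alone.
- bead_jar: Amber jar, diameter 60, 80 mm high; origin under its centre. Leave alone.

How it is judged:
By the outcome, as a careful person would: the job done as asked, in the order asked, and still so for the second after the job is handed in, while the arm keeps its last pose, push and grip.
It also fails if it takes over 64 s, if anything falls off the work surface, if the arm or the gripper's body presses on something with over 40 N, if the wrist force passes 120 N, or if a joint passes its speed limit or range.

## Working session

There is one attempt and no reset: what is moved stays moved. The work goes in short steps, Python scripts to look and compute and a shell command to move; the robot and the scene stay as the last step left them, time stands still between calls to the robot, and variables do not carry over. Pictures are saved under pics/ and viewed, and the job is handed in when it is done.

```bash
mkdir -p pics; ls
python3 - <<'E'
from workcell import *
import cv2
for n in("scene","top"):
    im=camera(n); cv2.imwrite(f"pics/{n}0.png",im[:,:,::-1])
    print(n,get_calibration(n))
s=sense();print({k:s[k] for k in("t","position","eef_rot","gripper_width")})
E
```

```text
pics
scene {'fx': 454.5091967258366, 'fy': 454.5091967258366, 'cx': 253.91564317996642, 'cy': 189.82344420853335, 'rvec': array([ 1.21573766,  2.23909144, -0.99487454]), 'tvec': array([ 0.23969648, -0.18529988,  1.90237432])}
top {'fx': 357.0183654588127, 'fy': 357.0183654588127, 'cx': 260.92843805299964, 'cy': 186.93975238172922, 'rvec': array([ 2.18583718, -2.14997199,  0.14020423]), 'tvec': array([-0.01769876,  0.52199705,  1.47387732])}
{'t': 0.1, 'position': array([ 0.20090272, -0.48464364,  0.23070615]), 'eef_rot': array([ 2.00644124,  0.40063903, -2.00652108]), 'gripper_width': 0.9959939864154607}
```

View pics/scene0.png

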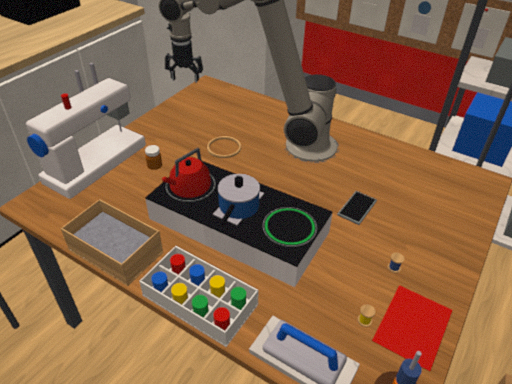

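View pics/top0.png

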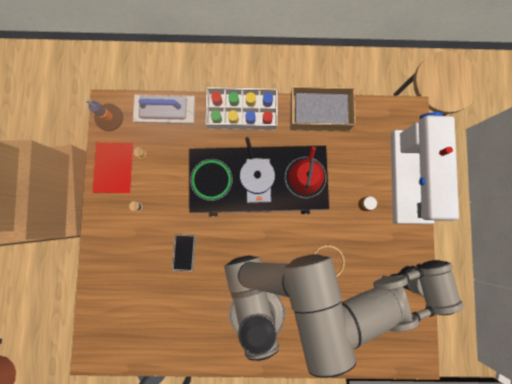

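The top view shows the ring at about (211,180), the pot knob at (257,175), the kettle at (305,177) and the orange bar at (259,197). I'll measure these next.

```bash
cat > h.py <<'E'
import numpy as np, cv2
from workcell import *
def cal(n):
    c=get_calibration(n);K=np.array([[c['fx'],0,c['cx']],[0,c['fy'],c['cy']],[0,0,1]])
    R=cv2.Rodrigues(c['rvec'])[0];return K,R,c['tvec']
def ray(n,uv):
    K,R,t=cal(n);d=R.T@np.linalg.inv(K)@np.array([uv[0],uv[1],1.]);return -R.T@t,d/np.linalg.norm(d)
def onz(n,uv,z):
    o,d=ray(n,uv);return o+d*(z-o[2])/d[2]
def tri(a,b):
    o1,d1=ray("scene",a);o2,d2=ray("top",b)
    s=np.linalg.lstsq(np.c_[d1,-d2],o2-o1,rcond=None)[0]
    p,q=o1+s[0]*d1,o2+s[1]*d2;return (p+q)/2,np.linalg.norm(p-q)
def proj(n,p):
    K,R,t=cal(n);x=K@(R@np.asarray(p)+t);return x[:2]/x[2]
E
python3 - <<'E'
from h import *
for n,(x0,y0,x1,y1) in(("scene",(130,130,350,290)),("top",(180,130,340,230))):
    im=cv2.imread(f"pics/{n}0.png");h=cv2.cvtColor(im,cv2.COLOR_BGR2HSV)
    g=cv2.inRange(h,(50,120,80),(80,255,255));g[:y0]=0;g[y1:]=0;g[:,:x0]=0;g[:,x1:]=0
    cs,_=cv2.findContours(g,cv2.RETR_EXTERNAL,cv2.CHAIN_APPROX_NONE);c=max(cs,key=cv2.contourArea)
    P=np.array([onz(n,p[0],.1)[:2] for p in c]);A=np.c_[2*P,np.ones(len(P))];s=np.linalg.lstsq(A,(P**2).sum(1),rcond=None)[0]
    print(n,"ring",s[:2],np.sqrt(s[2]+s[:2]@s[:2]),cv2.fitEllipse(c)[0])
    o=cv2.inRange(h,(5,150,150),(17,255,255));o[:y0]=0;o[y1:]=0;o[:,:x0]=0;o[:,x1:]=0
    k,l,st,ce=cv2.connectedComponentsWithStats(o);print("orange",st[1:].tolist(),ce[1:])
    cr=im[y0:y1,x0:x1];f=min(800/(x1-x0),600/(y1-y0));cv2.imwrite(f"pics/{n}0z.png",cv2.resize(cr,None,fx=f,fy=f,interpolation=cv2.INTER_CUBIC));print(f)
E
```

```text
scene ring [0.54188135 0.19227488] 0.07706636939612611 (289.43511962890625, 226.15789794921875)
orange [[130, 130, 220, 160, 12569], [330, 130, 20, 14, 202], [252, 139, 1, 1, 1], [211, 140, 28, 15, 315], [209, 147, 1, 1, 1], [189, 154, 8, 5, 21], [311, 202, 2, 1, 2], [315, 203, 1, 1, 1], [320, 204, 2, 1, 2], [325, 207, 2, 1, 2], [130, 262, 26, 28, 155]] [[256.30774127 198.09610948]
 [341.         134.91089109]
 [252.         139.        ]
 [224.35555556 146.90793651]
 [209.         147.        ]
 [193.71428571 156.14285714]
 [311.5        202.        ]
 [315.         203.        ]
 [320.5        204.        ]
 [325.5        207.        ]
 [139.44516129 279.00645161]]
3.6363636363636362
top ring [0.54204759 0.19337185] 0.07631922107940818 (210.87950134277344, 179.28477478027344)
orange [[308, 133, 1, 1, 1], [311, 133, 1, 1, 1], [338, 132, 2, 2, 2], [318, 134, 1, 1, 1], [323, 135, 1, 1, 1], [326, 134, 1, 1, 1], [330, 135, 1, 1, 1], [332, 134, 1, 1, 1], [330, 137, 2, 1, 2], [339, 136, 1, 2, 2], [315, 138, 1, 1, 1], [318, 138, 1, 1, 1], [321, 139, 2, 2, 2], [323, 139, 3, 5, 5], [328, 138
[... 7134 characters left out ...]
 [222.         226.        ]
 [224.         226.        ]
 [239.42857143 228.57142857]
 [243.         226.        ]
 [256.75       226.25      ]
 [262.         226.        ]
 [327.85714286 227.85714286]
 [332.         227.        ]
 [334.66666667 228.        ]
 [337.         227.5       ]
 [339.         226.5       ]
 [184.         229.        ]
 [186.         229.        ]
 [198.         228.        ]
 [202.5        228.5       ]
 [205.         229.        ]
 [218.         229.        ]
 [227.         228.6       ]
 [230.5        229.        ]
 [257.         228.66666667]
 [263.5        229.        ]
 [269.2        228.6       ]
 [279.         229.        ]
 [331.5        229.        ]]
5.0
```

View pics/scene0z.png

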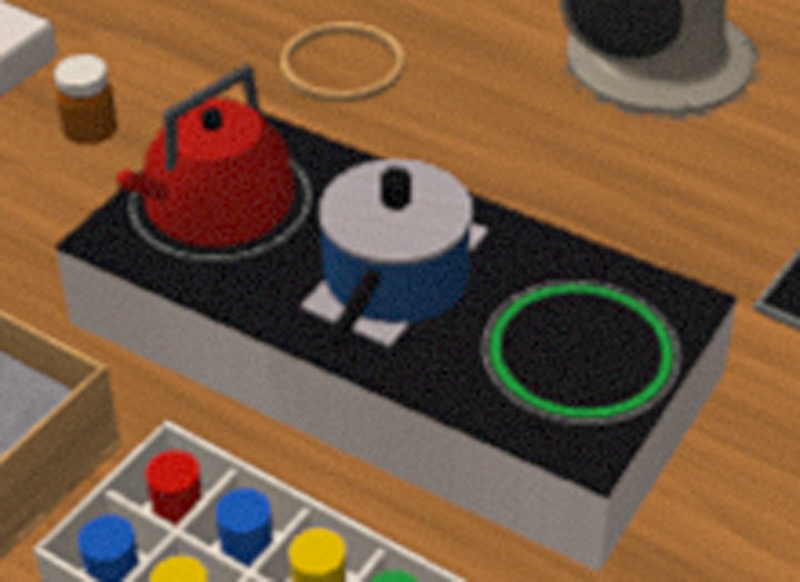

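View pics/top0z.png

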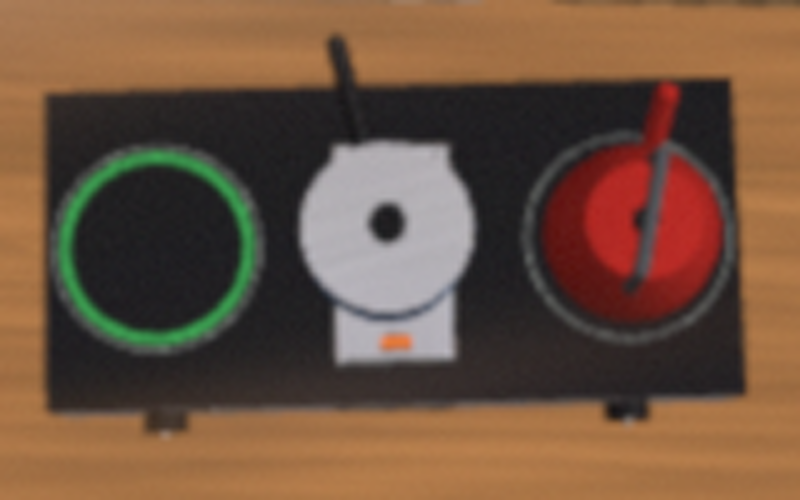

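Run:
```python
from h import *
im=cv2.imread("pics/top0.png");g=im.max(2)
def full(n,x,y):
    x0,y0,f=((130,130,3.63636) if n=="scene" else (180,130,5.));return ((x+.5)/f-.5+x0,(y+.5)/f-.5+y0)
# knob
r=g[165:185,247:268];m=(r<90).astype(np.uint8)
k,l,st,ce=cv2.connectedComponentsWithStats(m);print(st.tolist(),ce.tolist())
i=min(range(1,k),key=lambda j:np.hypot(*(ce[j]-[10,9])));kt=ce[i]+[247,165]
ims=cv2.imread("pics/scene0.png");r=ims.max(2)[170:194,228:252];m=(r<90).astype(np.uint8)
k,l,st,ce=cv2.connectedComponentsWithStats(m);print(st.tolist(),ce.tolist())
i=min(range(1,k),key=lambda j:np.hypot(*(ce[j]-[10,10])));ks=ce[i]+[228,170]
print(kt,ks,onz("top",kt,.212),onz("scene",ks,.200),tri(ks,kt))
# lid fit by ellipse of top scene
c={k:onz("top",full("top",*v),.1)[:2] for k,v in dict(lf=(47,95),rf=(730,80),ln=(47,410),rn=(745,395)).items()}
print(c);d=c['lf']-c['rf'];print("len",np.linalg.norm(d),np.degrees(np.arctan2(-d[0],d[1])));d=c['ln']-c['rn'];print(np.linalg.norm(d),np.degrees(np.arctan2(-d[0],d[1])),np.mean(list(c.values()),0))
for k,v in dict(far=(58,247),fr=(608,495),nr=(735,298)).items(): print(k,onz("scene",full("scene",*v),.1))
print("bar",onz("top",full("top",396,342),.13))
print("handle tip",onz("top",full("top",337,42),.16))
h=cv2.cvtColor(im,cv2.COLOR_BGR2HSV)[190:205,250:268];m=cv2.inRange(h,(3,120,120),(20,255,255));print(cv2.moments(m,True)['m10']/cv2.moments(m,True)['m00']+250,cv2.moments(m,True)['m01']/cv2.moments(m,True)['m00']+190,m.sum()/255)
```

```text
[[0, 0, 21, 20, 383], [7, 6, 7, 7, 37]] [[10.0, 9.548302872062663], [10.0, 9.0]]
[[0, 0, 24, 24, 478], [0, 1, 6, 5, 15], [7, 6, 8, 12, 83]] [[11.981171548117155, 11.780334728033473], [1.6, 2.933333333333333], [10.518072289156626, 11.433734939759036]]
[257. 174.] [238.51807229 181.43373494] [0.54921673 0.00856446 0.212     ] [0.55114157 0.00828151 0.2       ] (array([0.55112068, 0.00843556, 0.20004115]), np.float64(0.00027896056614296294))
{'lf': array([0.66556409, 0.28598008]), 'rf': array([ 0.68858278, -0.26953285]), 'ln': array([0.41050706, 0.27605192]), 'rn': array([ 0.43160676, -0.28021214])}
len 0.5559896414970878 2.37279803126288
0.5566640815198763 2.172249823045395 [0.54906517 0.00307175]
far [ 0.69266084 -0.26789538  0.1       ]
fr [0.66932083 0.28819853 0.1       ]
nr [0.41266273 0.27622088 0.1       ]
bar [ 4.66851443e-01 -1.64523924e-04  1.30000000e-01]
handle tip [0.69868574 0.05000907 0.16      ]
259.0 198.0 15.0
```

Station centre is about (0.550, 0.003) with yaw 2.3°. The ring is at (0.542, 0.193) and the knob at (0.5505, 0.0084, 0.200). Next I'll work out the moves.

```bash
cat >> h.py <<'E'
from scipy.spatial.transform import Rotation as Ro
YAW=np.radians(2.3)
def rot(yaw=YAW,flip=False):
    y=np.array([-np.sin(yaw),np.cos(yaw),0])*(-1 if flip else 1);x=np.array([0,0,-1.]);return np.c_[x,y,np.cross(x,y)]
def plan(p,yaw=YAW,flip=None):
    s=sense();R=Ro.from_rotvec(s['eef_rot']).as_matrix()
    if flip is None: flip=R[1,1]<0
    T=rot(yaw,flip)
    print("t %.2f pos"%s['t'],np.round(s['position']*1e3,1),"F",np.round(s['ft_force'],1),"w %.3f"%s['gripper_width'])
    print("R cols",np.round(R,3).tolist())
    print("shift mm",np.round(R.T@(np.array(p)-s['position'])*1e3,1),"turn deg",np.round(np.degrees(Ro.from_matrix(R.T@T).as_rotvec()),2))
E
python3 - <<'E'
from h import *
plan([.5505,.0084,.30]); plan([.5505,.0084,.30],flip=True)
E
```

```text
t 0.10 pos [ 200.9 -484.6  230.7] F [ 0.4 -0.1 -0.2] w 0.996
R cols [[-0.0, 0.383, -0.924], [0.001, -0.924, -0.383], [-1.0, -0.001, -0.0]]
shift mm [ -68.7 -321.8 -511.7] turn deg [20.21  0.    0.08]
t 0.10 pos [ 200.9 -484.6  230.7] F [ 0.4 -0.1 -0.2] w 0.996
R cols [[-0.0, 0.383, -0.924], [0.001, -0.924, -0.383], [-1.0, -0.001, -0.0]]
shift mm [ -68.7 -321.8 -511.7] turn deg [20.21  0.    0.08]
```

```bash
python3 -m pendant '[[-20,0,0,4,0,0,0],[-20,0,0,4,0,0,0],[-20,0,-20,4,0,0,0],[-10,0,-30,4,0,0,0],[0,0,-30,4,0,0,0],[0,0,0,0,0,0,0]]' 40; python3 -c "
from h import *
plan([.5505,.0084,.30])"
```

```text
t: 0.7
position: [0.2809, -0.4701, 0.3005]
eef_rot: [2.21, 0.038, -2.214]
ft_force: [-0.5, 0.6, -0.3]
gripper_width: 1.0
t 0.70 pos [ 280.9 -470.1  300.5] F [-0.5  0.6 -0.3] w 1.000
R cols [[-0.002, 0.026, -1.0], [0.008, -1.0, -0.026], [-1.0, -0.008, 0.002]]
shift mm [   4.  -471.2 -282.1] turn deg [-0.79  0.09  0.48]
```

```bash
python3 -m pendant '[[0,-20,-12,0,0,0.4,0],[0,-40,-24,0,0,0,0],[0,-40,-24,0,0,0,0],[0,-40,-24,0,0,0,0],[0,-40,-24,0,0,0,0],[0,-40,-24,0,0,0,0],[0,-40,-24,0,0,0,0],[0,-40,-24,0,0,0,0],[0,-40,-24,0,0,0,0],[0,-40,-24,0,0,0,0],[0,-30,-20,0,0,0,0],[0,0,0,0,0,0,0]]'; python3 -c "
from h import *
plan([.5505,.0084,.30])"
```

```text
t: 1.9
position: [0.5179, -0.0405, 0.2938]
eef_rot: [2.195, 0.041, -2.222]
ft_force: [-0.6, -0.6, -0.0]
gripper_width: 1.0
t 1.90 pos [517.9 -40.5 293.8] F [-0.6 -0.6 -0. ] w 1.000
R cols [[-0.013, 0.031, -0.999], [0.006, -0.999, -0.031], [-1.0, -0.006, 0.013]]
shift mm [ -6.3 -47.8 -34. ] turn deg [-0.51  0.71  0.36]
```

```bash
python3 -m pendant '[[-3,-25,-17,-0.5,0.7,0.4,0],[-3,-21,-16,0,0,0,0],[0,-1,-1,0,0,0,0],[0,0,0,0,0,0,0]]'; python3 -c "
from h import *
plan([.5505,.0084,.186])
cv2.imwrite('pics/s1.png',camera('scene')[:,:,::-1]);cv2.imwrite('pics/t1.png',cv2.resize(camera('top')[100:240,160:360,::-1],None,fx=4,fy=4))"
```

```text
t: 2.3
position: [0.5492, 0.0067, 0.2976]
eef_rot: [2.192, 0.045, -2.204]
ft_force: [-1.0, -0.1, -0.4]
gripper_width: 0.998
t 2.30 pos [549.2   6.7 297.6] F [-1.  -0.1 -0.4] w 0.998
R cols [[-0.006, 0.043, -0.999], [-0.003, -0.999, -0.043], [-1.0, 0.003, 0.006]]
shift mm [111.5  -2.   -2. ] turn deg [ 0.19  0.33 -0.15]
```

View pics/s1.png

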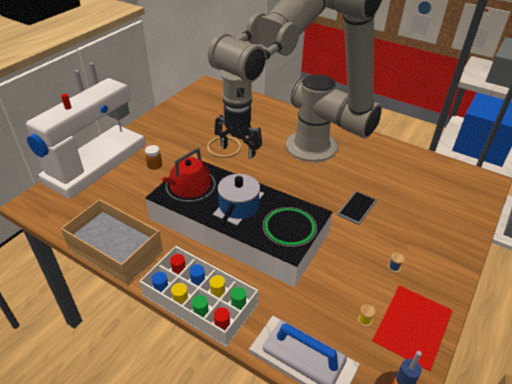

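View pics/t1.png

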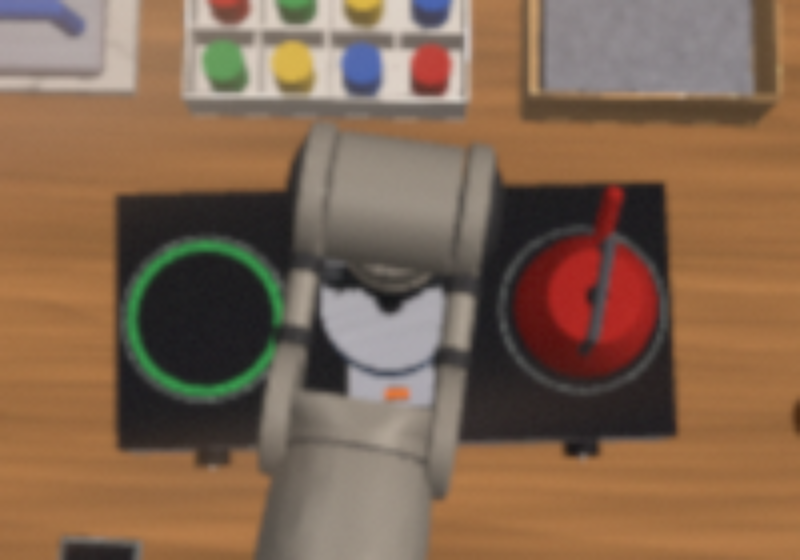

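The gripper is above the knob; the fingertips are at about (238,150) in the scene view, as expected. Descending.

```bash
python3 -m pendant '[[25,-2,-2,0.2,0.3,-0.2,0],[25,0,0,0,0,0,0],[25,0,0,0,0,0,0],[18,0,0,0,0,0,0],[8,0,0,0,0,0,0],[0,0,0,0,0,0,0]]'; python3 -c "
from h import *
plan([.5505,.0084,.186])"
```

```text
t: 3.0
position: [0.5486, 0.0009, 0.1949]
eef_rot: [2.207, 0.033, -2.203]
ft_force: [0.3, 0.6, -0.1]
gripper_width: 0.998
t 3.00 pos [548.6   0.9 194.9] F [ 0.3  0.6 -0.1] w 0.998
R cols [[0.002, 0.031, -1.0], [-0.001, -1.0, -0.031], [-1.0, 0.001, -0.002]]
shift mm [ 8.9 -7.4 -2.2] turn deg [-0.52 -0.1  -0.06]
```

```bash
python3 -m pendant '[[4,-7,-2,-0.5,0,0,0],[4,0,0,0,0,0,0],[0,0,0,0,0,0,0]]'; python3 -c "
from h import *
plan([.5505,.0084,.186])"
```

```text
t: 3.3
position: [0.5515, 0.0076, 0.1886]
eef_rot: [2.207, 0.042, -2.195]
ft_force: [-0.6, 0.2, 0.4]
gripper_width: 0.994
t 3.30 pos [551.5   7.6 188.6] F [-0.6  0.2  0.4] w 0.994
R cols [[0.005, 0.039, -0.999], [-0.002, -0.999, -0.039], [-1.0, 0.002, -0.005]]
shift mm [ 2.6 -0.9  0.9] turn deg [-0.04 -0.31 -0.1 ]
```

```bash
python3 -m pendant '[[2,-1,1,0,0,0,140],[0,0,0,0,0,0,200],[0,0,0,0,0,0,255],[0,0,0,0,0,0,255],[0,0,0,0,0,0,255],[0,0,0,0,0,0,255],[0,0,0,0,0,0,255],[0,0,0,0,0,0,255]]' 30; python3 -c "
from h import *
plan([.542,.193,.188])"
```

```text
t: 4.1
position: [0.551, 0.009, 0.1879]
eef_rot: [2.209, 0.042, -2.191]
ft_force: [-0.6, 0.1, 0.8]
gripper_width: 0.312
t 4.10 pos [551.    9.  187.9] F [-0.6  0.1  0.8] w 0.312
R cols [[0.008, 0.04, -0.999], [-0.002, -0.999, -0.04], [-1.0, 0.002, -0.008]]
shift mm [  -0.5 -184.2    1.6] turn deg [-0.   -0.46 -0.11]
```

```bash
python3 -m pendant '[[0,-5,0,0,0,0,255],[0,-8,0,0,0,0,255],[0,-10,0,0,0,0,255],[0,-10,0,0,0,0,255]]'; python3 -c "
from h import *
plan([.542,.193,.188])"
```

```text
t: 4.5
position: [0.5501, 0.0414, 0.1881]
eef_rot: [2.21, 0.036, -2.19]
ft_force: [-0.3, -3.3, 0.9]
gripper_width: 0.317
t 4.50 pos [550.1  41.4 188.1] F [-0.3 -3.3  0.9] w 0.317
R cols [[0.009, 0.038, -0.999], [-0.005, -0.999, -0.038], [-1.0, 0.005, -0.009]]
shift mm [  -0.7 -151.8    2.4] turn deg [-0.14 -0.52 -0.31]
```

```bash
python3 -m pendant '[[0,-12,0,0,0,0,255],[0,-12,0,0,0,0,255],[0,-12,0,0,0,0,255],[0,-12,0,0,0,0,255],[0,-12,0,0,0,0,255],[0,-12,0,0,0,0,255]]'; python3 -c "
from h import *
plan([.542,.193,.188])"
```

```text
t: 5.1
position: [0.5469, 0.1204, 0.1882]
eef_rot: [2.209, 0.037, -2.188]
ft_force: [1.2, -4.3, 1.8]
gripper_width: 0.32
t 5.10 pos [546.9 120.4 188.2] F [ 1.2 -4.3  1.8] w 0.320
R cols [[0.01, 0.039, -0.999], [-0.006, -0.999, -0.039], [-1.0, 0.006, -0.01]]
shift mm [ -0.3 -72.8   2. ] turn deg [-0.04 -0.56 -0.36]
```

```bash
python3 -m pendant '[[0,-12,0,0,0,0,255],[0,-12,1,0,0,0,255],[0,-12,1,0,0,0,255],[0,-12,0,0,0,0,255],[0,-9,0,0,0,0,255],[0,-5,0,0,0,0,255],[0,0,0,0,0,0,255]]'; python3 -c "
from h import *
plan([.542,.193,.188])"
```

```text
t: 5.8
position: [0.5417, 0.1895, 0.1881]
eef_rot: [2.209, 0.039, -2.186]
ft_force: [1.4, -2.9, 1.5]
gripper_width: 0.32
t 5.80 pos [541.7 189.5 188.1] F [ 1.4 -2.9  1.5] w 0.320
R cols [[0.01, 0.041, -0.999], [-0.006, -0.999, -0.041], [-1.0, 0.006, -0.01]]
shift mm [ 0.  -3.5 -0.4] turn deg [ 0.07 -0.58 -0.36]
```

```bash
python3 -m pendant '[[0,-3.5,0,0,0,0,255],[0,0,0,0,0,0,255],[0,0,0,0,0,0,255]]'; python3 -c "
from h import *
plan([.542,.193,.188])"
```

```text
t: 6.1
position: [0.5417, 0.193, 0.1879]
eef_rot: [2.209, 0.039, -2.187]
ft_force: [0.7, -3.7, 3.1]
gripper_width: 0.316
t 6.10 pos [541.7 193.  187.9] F [ 0.7 -3.7  3.1] w 0.316
R cols [[0.01, 0.041, -0.999], [-0.005, -0.999, -0.041], [-1.0, 0.006, -0.01]]
shift mm [-0.1 -0.  -0.3] turn deg [ 0.03 -0.56 -0.33]
```

Next: release, rise, move back over the flap side and look.

```bash
python3 -m pendant '[[0,0,0,0,0,0,120],[0,0,0,0,0,0,40],[0,0,0,0,0,0,0],[0,0,0,0,0,0,0],[-15,0,0,0,0,0,0],[-25,0,0,0,0,0,0],[-30,0,0,0,0,0,0],[-30,0,0,0,0,0,0],[0,0,30,0,0,0,0],[0,0,40,0,0,0,0],[0,0,40,0,0,0,0],[0,0,40,0,0,0,0]]'; python3 -m pendant '[[0,0,40,0,0,0,0],[0,0,30,0,0,0,0]]';python3 - <<'E'
from h import *
plan([.542,.193,.188])
for n,(x0,y0,x1,y1) in(("scene",(130,130,350,290)),("top",(180,130,340,230))):
    im=camera(n)[:,:,::-1];cv2.imwrite(f"pics/{n}2.png",im)
    f=min(800/(x1-x0),600/(y1-y0));cv2.imwrite(f"pics/{n}2z.png",cv2.resize(im[y0:y1,x0:x1],None,fx=f,fy=f,interpolation=cv2.INTER_CUBIC))
E
```

```text
t: 7.3
position: [0.3889, 0.1877, 0.2878]
eef_rot: [2.208, 0.039, -2.195]
ft_force: [-0.5, 1.4, 0.3]
gripper_width: 0.999
t: 7.5
position: [0.3149, 0.1848, 0.2872]
eef_rot: [2.208, 0.039, -2.195]
ft_force: [-0.4, 0.2, -0.2]
gripper_width: 1.002
t 7.50 pos [314.9 184.8 287.2] F [-0.4  0.2 -0.2] w 1.002
R cols [[0.006, 0.038, -0.999], [-0.002, -0.999, -0.038], [-1.0, 0.002, -0.006]]
shift mm [ 1.006e+02  1.000e-01 -2.267e+02] turn deg [-0.15 -0.33 -0.12]
```

View pics/scene2z.png

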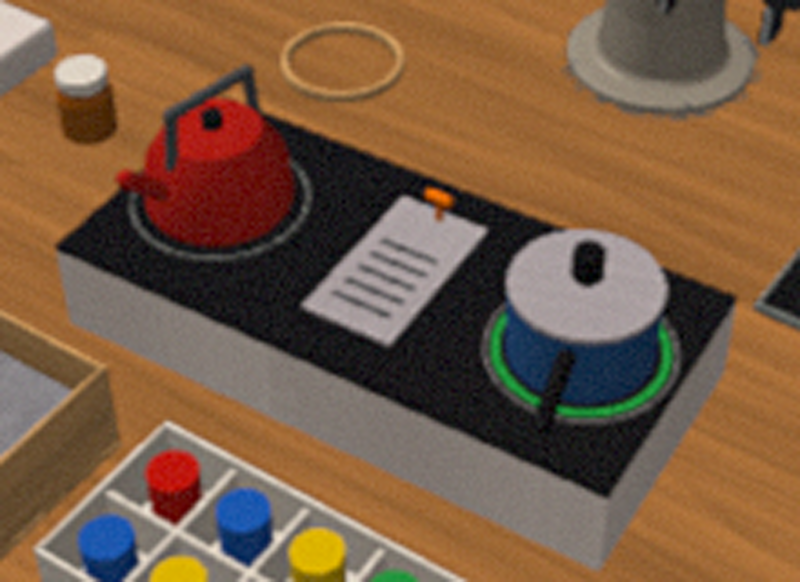

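View pics/top2z.png

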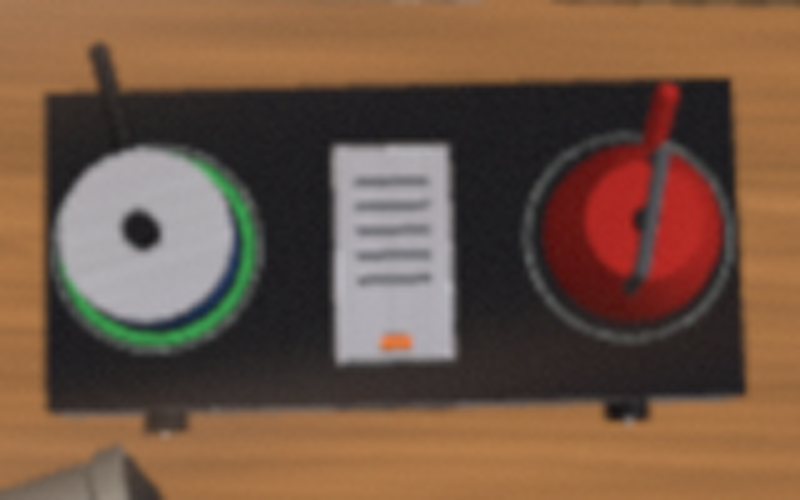

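The pot stands inside the ring. Its knob is at about (140,229) in the zoomed top view, and the flap is free with the orange bar at (397,342). Measuring both.

Run:
```python
from h import *
def cen(n,box,thr=None):
    im=cv2.imread(f"pics/{n}2.png");x0,y0,x1,y1=box;r=im[y0:y1,x0:x1]
    m=(r.max(2)<90).astype(np.uint8) if thr else cv2.inRange(cv2.cvtColor(r,cv2.COLOR_BGR2HSV),(3,120,120),(18,255,255))
    if not thr: m=cv2.morphologyEx(m,cv2.MORPH_OPEN,np.ones((2,2),np.uint8))
    k,l,st,ce=cv2.connectedComponentsWithStats(m);i=max(range(1,k),key=lambda j:st[j,4]);print(n,st[i],ce[i]+[x0,y0]);return ce[i]+[x0,y0]
b=cen("top",(200,168,217,184),1);a=cen("scene",(283,193,300,212),1);print("knob",tri(a,b),onz("top",b,.212))
a=cen("scene",(244,178,257,192));b=cen("top",(250,190,268,205));print("bar",tri(a,b),onz("top",b,.128),onz("scene",a,.125))
# flap corners (station top plane ~.099)
def fs(x,y):return ((x+.5)/3.63636-.5+130,(y+.5)/3.63636-.5+130)
def ft(x,y):return ((x+.5)/5-.5+180,(y+.5)/5-.5+130)
for p in((405,197),(487,231),(389,346),(302,305)):print("S",onz("scene",fs(*p),.099)[:2])
for p in((331,144),(448,144),(336,363),(457,359)):print("T",onz("top",ft(*p),.099)[:2])
```

```text
top [ 5  4  7  8 41] [207.7804878  175.70731707]
scene [ 4  3  9 13 90] [291.4        202.05555556]
knob (array([0.54160504, 0.19210907, 0.19959167]), np.float64(0.0010433661353893208)) [0.53955333 0.19085769 0.212     ]
scene [ 4  5  7  5 25] [251.08 184.88]
top [ 8  8  5  3 15] [260. 199.]
bar (array([ 0.46314796, -0.0034022 ,  0.11646788]), np.float64(0.0038510737710322736)) [ 0.46316713 -0.00494936  0.128     ] [0.47054999 0.00358289 0.125     ]
S [ 0.45978605 -0.0443356 ]
S [0.45776028 0.04559723]
S [0.62928331 0.05291677]
S [ 0.63012239 -0.03899454]
T [0.62965105 0.05496844]
T [ 0.63141163 -0.03994311]
T [0.45183614 0.04730778]
T [ 0.45666579 -0.04942996]
```

```bash
python3 -m pendant '[[0,20,-16,0,0,0,100],[0,30,-26,0,0,0,100],[0,35,-30,0,0,0,100],[0,35,-30,0,0,0,100],[0,35,-28,0,0,0,100],[20,20,-15,0,0,0,100],[30,0,0,0,0,0,100],[0,0,0,0,0,0,100]]' 40; python3 -c "
from h import *
plan([.4672,0,.107])"
```

```text
t: 8.4
position: [0.479, 0.0073, 0.239]
eef_rot: [2.218, 0.045, -2.182]
ft_force: [-1.1, 0.3, -0.1]
gripper_width: 0.605
t 8.40 pos [479.    7.3 239. ] F [-1.1  0.3 -0.1] w 0.605
R cols [[0.017, 0.042, -0.999], [-0.0, -0.999, -0.042], [-1.0, 0.001, -0.017]]
shift mm [131.8   6.7  14.3] turn deg [ 0.09 -0.95 -0.04]
```

```bash
python3 -m pendant '[[20,7,12,0,-1,0,100],[30,0,0,0,0,0,100],[30,0,0,0,0,0,100],[20,0,0,0,0,0,100],[10,0,0,0,0,0,100],[0,0,0,0,0,0,100]]'; python3 -c "
from h import *
plan([.4672,0,.107])"
```

```text
t: 9.0
position: [0.4739, -0.0008, 0.1318]
eef_rot: [2.208, 0.045, -2.188]
ft_force: [0.7, -0.2, 0.1]
gripper_width: 0.607
t 9.00 pos [473.9  -0.8 131.8] F [ 0.7 -0.2  0.1] w 0.607
R cols [[0.009, 0.044, -0.999], [-0.002, -0.999, -0.044], [-1.0, 0.003, -0.009]]
shift mm [24.7 -1.2  6.8] turn deg [ 0.2  -0.52 -0.15]
```

```bash
python3 -m pendant '[[10,-1,7,0,-0.5,0,100],[10,0,0,0,0,0,100],[4,0,0,0,0,0,100],[0,0,0,0,0,0,100]]'; python3 -c "
from h import *
plan([.4672,0,.107])"
```

```text
t: 9.4
position: [0.4688, -0.0001, 0.1091]
eef_rot: [2.203, 0.045, -2.191]
ft_force: [0.1, 0.1, -0.3]
gripper_width: 0.608
t 9.40 pos [ 4.688e+02 -1.000e-01  1.091e+02] F [ 0.1  0.1 -0.3] w 0.608
R cols [[0.006, 0.045, -0.999], [-0.004, -0.999, -0.045], [-1.0, 0.004, -0.006]]
shift mm [ 2.1 -0.2  1.6] turn deg [ 0.25 -0.32 -0.22]
```

```bash
python3 -m pendant '[[1.5,0,1.5,0,0,0,160],[0,0,0,0,0,0,255],[0,0,0,0,0,0,255],[0,0,0,0,0,0,255],[0,0,0,0,0,0,255],[0,0,0,0,0,0,255]]' 40
python3 - <<'E'
from h import *
plan([.4672,0,.107])
for n,(x0,y0,x1,y1) in(("scene",(200,120,310,220)),):
    im=camera(n)[:,:,::-1];cv2.imwrite(f"pics/{n}3z.png",cv2.resize(im[y0:y1,x0:x1],None,fx=5,fy=5,interpolation=cv2.INTER_CUBIC))
E
```

```text
t: 10.0
position: [0.4674, 0.0002, 0.1081]
eef_rot: [2.205, 0.045, -2.19]
ft_force: [0.2, 0.6, -1.6]
gripper_width: 0.267
t 10.00 pos [4.674e+02 2.000e-01 1.081e+02] F [ 0.2  0.6 -1.6] w 0.267
R cols [[0.007, 0.044, -0.999], [-0.003, -0.999, -0.044], [-1.0, 0.003, -0.006]]
shift mm [1.1 0.2 0.3] turn deg [ 0.24 -0.37 -0.19]
```

View pics/scene3z.png

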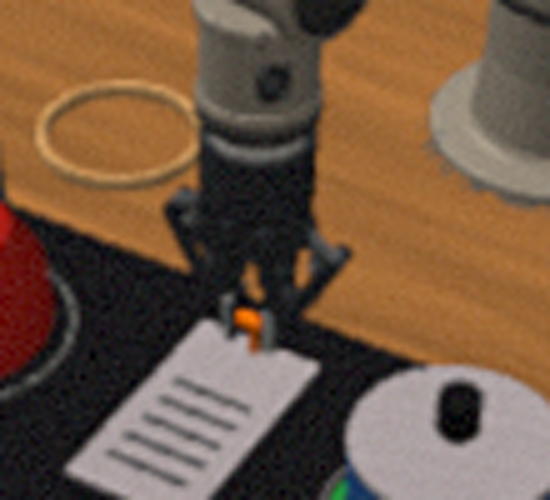

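The picture shows both fingers pinching the bar ends, with the orange bar at about (248,320) in the zoom. Computing the arc.

```bash
cat >> h.py <<'E'
TCP0=np.array([.4674,.0002,.1081])
ux=np.array([np.cos(YAW),np.sin(YAW),0])
def arc(step=.1,n=6,goal=1.66):
    s=sense();R=Ro.from_rotvec(s['eef_rot']).as_matrix();p=s['position']
    off=TCP0-(-.163*ux+np.array([0,0,.025]))  # hinge + tcp offset
    d=p-off;v=np.array([d@ux,d[2]]);r=np.hypot(*v)
    th=np.arctan2(v[1],-v[0])-np.arctan2(.025,.163)
    print("t %.2f"%s['t'],"theta %.3f r %.4f (%.4f) lat %.4f"%(th,r,np.hypot(.163,.025),d@np.array([-ux[1],ux[0],0])),"F",np.round(s['ft_force'],1),"w %.3f"%s['gripper_width'],"turn",np.round(np.degrees(Ro.from_matrix(R.T@rot(YAW,True)).as_rotvec()),1))
    q=p
    for i in range(n):
        t=min(th+step*(i+1),goal)
        b=off+(-.163*np.cos(t)+.025*np.sin(t))*ux+np.array([0,0,.163*np.sin(t)+.025*np.cos(t)])
        print(round(t,2),np.round(R.T@(b-q)*1e3,1));q=b
E
python3 -c "
from h import *
arc()"
```

```text
t 10.05 theta -0.000 r 0.1649 (0.1649) lat -0.0000 F [-0.8  0.8 -0.9] w 0.269 turn [ 0.2 -0.4 -0.2]
0.1 [-16.1   0.   -3.4]
0.2 [-15.7   0.1  -5. ]
0.3 [-15.1   0.1  -6.5]
0.4 [-14.4   0.1  -8. ]
0.5 [-13.5   0.1  -9.4]
0.6 [-12.5   0.1 -10.7]
```

```bash
python3 -m pendant '[[-8,0,-1.5,0,0,0,255],[-8,0,-2,0,0,0,255],[-16,0,-5,0,0,0,255],[-15,0,-6.5,0,0,0,255]]' 50; python3 -c "
from h import *
arc()"
```

```text
t: 10.45
position: [0.482, 0.0008, 0.1557]
eef_rot: [2.201, 0.045, -2.195]
ft_force: [6.9, 0.9, -9.2]
gripper_width: 0.26
t 10.45 theta 0.303 r 0.1652 (0.1649) lat 0.0000 F [ 6.9  0.9 -9.2] w 0.260 turn [ 0.2 -0.2 -0.2]
0.4 [-14.3   0.1  -8.3]
0.5 [-13.5   0.1  -9.4]
0.6 [-12.5   0.1 -10.7]
0.7 [-11.4   0.1 -11.9]
0.8 [-10.1   0.1 -13. ]
0.9 [ -8.8   0.1 -13.9]
```

```bash
python3 -m pendant '[[-14,0,-8,0,0,0,255],[-13.5,0,-9.4,0,0,0,255],[-12.5,0,-10.7,0,0,0,255],[-11.4,0,-12,0,0,0,255]]'; python3 -c "
from h import *
arc()"
```

```text
t: 10.85
position: [0.5221, 0.0026, 0.2095]
eef_rot: [2.198, 0.045, -2.198]
ft_force: [3.8, -1.8, -12.1]
gripper_width: 0.26
t 10.85 theta 0.710 r 0.1664 (0.1649) lat 0.0002 F [  3.8  -1.8 -12.1] w 0.260 turn [ 0.2  0.  -0.2]
0.81 [ -8.9   0.2 -14. ]
0.91 [ -8.7   0.1 -14. ]
1.01 [ -7.3   0.1 -14.8]
1.11 [ -5.8   0.1 -15.4]
1.21 [ -4.2   0.1 -15.9]
1.31 [ -2.6   0.1 -16.3]
```

```bash
python3 -m pendant '[[-8.5,0,-14,0,0,0,255],[-8.3,0,-14,0,0,0,255],[-7,0,-14.8,0,0,0,255],[-5.8,0,-15.4,0,0,0,255]]'; python3 -c "
from h import *
arc()"
```

```text
t: 11.25
position: [0.5758, 0.0049, 0.2403]
eef_rot: [2.179, 0.044, -2.216]
ft_force: [-1.8, -0.5, -6.2]
gripper_width: 0.264
t 11.25 theta 1.085 r 0.1663 (0.1649) lat 0.0003 F [-1.8 -0.5 -6.2] w 0.264 turn [ 0.2  1.  -0.2]
1.18 [ -3.5   0.4 -16.2]
1.28 [ -3.3   0.1 -16.2]
1.38 [ -1.7   0.1 -16.4]
1.48 [ -0.    0.1 -16.5]
1.58 [  1.6   0.1 -16.4]
1.66 [  2.3   0.  -12.2]
```

```bash
python3 -m pendant '[[-3.5,0,-16,0,1,0,255],[-3.3,0,-16,0,0,0,255],[-1.5,0,-16.4,0,0,0,255],[0,0,-16.5,0,0,0,255]]'; python3 -c "
from h import *
arc(goal=1.7)"
```

```text
t: 11.65
position: [0.6367, 0.0074, 0.2499]
eef_rot: [2.181, 0.043, -2.214]
ft_force: [-4.0, -0.7, -0.0]
gripper_width: 0.264
t 11.65 theta 1.457 r 0.1670 (0.1649) lat 0.0004 F [-4.  -0.7 -0. ] w 0.264 turn [ 0.2  0.9 -0.2]
1.56 [  3.3   0.4 -16.4]
1.66 [  2.8   0.  -16.2]
1.7 [ 1.7  0.  -6.8]
1.7 [0. 0. 0.]
1.7 [0. 0. 0.]
1.7 [0. 0. 0.]
```

```bash
python3 -m pendant '[[2.3,0,-16,0,1,0,255],[2.8,0,-15,0,0,0,255],[1,0,-5,0,0,0,255],[0,0,0,0,0,0,255]]'
python3 - <<'E'
from h import *
arc(goal=1.7)
im=camera("scene")[:,:,::-1];cv2.imwrite("pics/scene4z.png",cv2.resize(im[80:240,170:350],None,fx=3.7,fy=3.7,interpolation=cv2.INTER_CUBIC))
E
```

```text
t: 12.05
position: [0.6715, 0.0089, 0.2457]
eef_rot: [2.192, 0.043, -2.203]
ft_force: [-0.3, 0.5, -0.9]
gripper_width: 0.262
t 12.05 theta 1.667 r 0.1677 (0.1649) lat 0.0005 F [-0.3  0.5 -0.9] w 0.262 turn [ 0.2  0.3 -0.2]
1.7 [ 4.1  0.5 -4.6]
1.7 [0. 0. 0.]
1.7 [0. 0. 0.]
1.7 [0. 0. 0.]
1.7 [0. 0. 0.]
1.7 [0. 0. 0.]
```

View pics/scene4z.png

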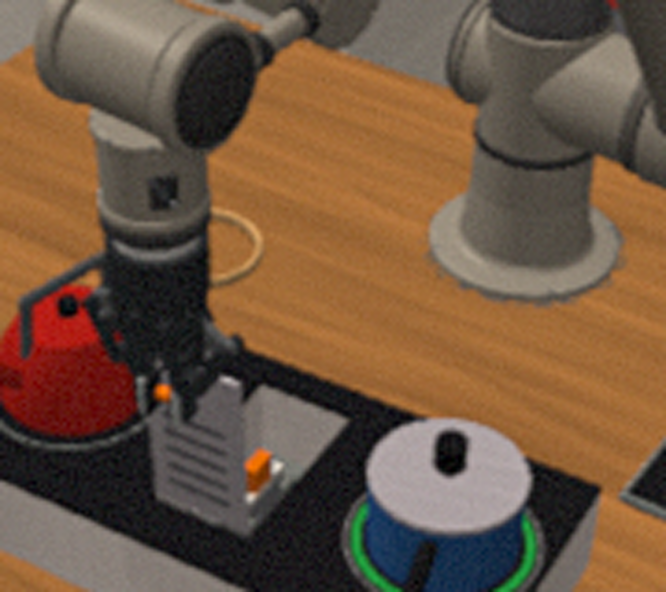

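The flap stands upright and the cassette tab is visible at (258,470). Releasing and rising.

```bash
python3 -m pendant '[[0,0,0,0,0,0,200],[0,0,0,0,0,0,150],[0,0,0,0,0,0,120],[0,0,0,0,0,0,100],[-15,0,0,0,0,0,100],[-25,0,0,0,0,0,100],[-30,0,0,0,0,0,100],[-25,0,0,0,0,0,100],[0,0,20,0,0,0,100],[0,0,40,0,0,0,130],[0,0,40,0,0,0,130],[0,0,40,0,0,0,130]]';  python3 -m pendant '[[0,0,40,0,0,0,130],[0,0,40,0,0,0,130],[0,0,40,0,0,0,130],[0,0,40,0,0,0,130]]'
python3 - <<'E'
from h import *
plan([.55,.0,.3])
for n,(x0,y0,x1,y1) in(("scene",(170,120,330,240)),("top",(180,130,340,230))):
    im=camera(n)[:,:,::-1];cv2.imwrite(f"pics/{n}5.png",im)
    f=min(800/(x1-x0),600/(y1-y0));cv2.imwrite(f"pics/{n}5z.png",cv2.resize(im[y0:y1,x0:x1],None,fx=f,fy=f,interpolation=cv2.INTER_CUBIC))
E
```

```text
t: 13.3
position: [0.5308, 0.0023, 0.3463]
eef_rot: [2.204, 0.041, -2.189]
ft_force: [0.2, -0.2, 1.7]
gripper_width: 0.485
t: 13.7
position: [0.3641, -0.0047, 0.3463]
eef_rot: [2.21, 0.039, -2.181]
ft_force: [0.6, -0.1, -0.0]
gripper_width: 0.491
t 13.70 pos [364.1  -4.7 346.3] F [ 0.6 -0.1 -0. ] w 0.491
R cols [[0.013, 0.044, -0.999], [-0.008, -0.999, -0.044], [-1.0, 0.008, -0.013]]
shift mm [  48.7    3.1 -185.4] turn deg [ 0.2  -0.74 -0.46]
```

View pics/scene5z.png

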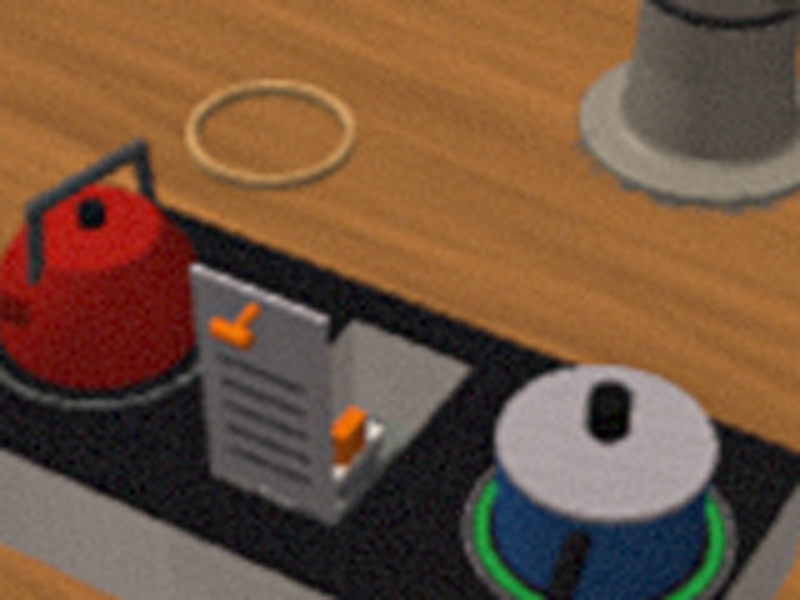

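View pics/top5z.png

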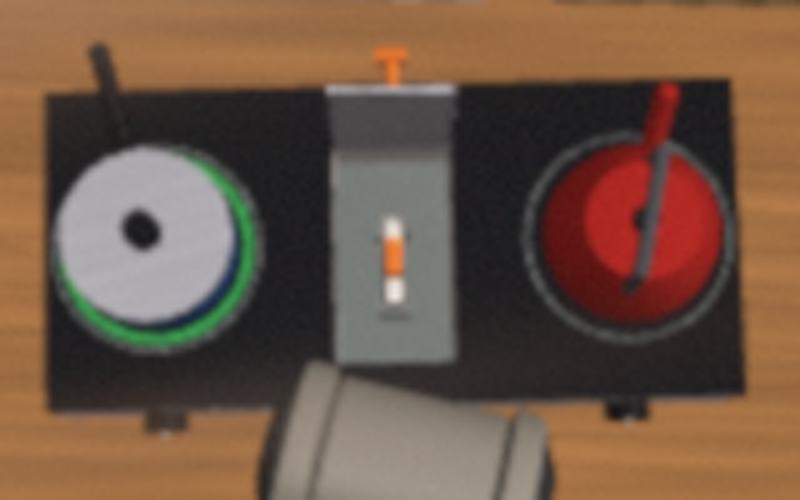

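Flap open and holding; in the zoomed top view the tab is at (394,257), with the cassette body running from (393,217) to (396,303). Measuring the tab.

Run:
```python
from h import *
im=cv2.imread("pics/top5.png");h=cv2.cvtColor(im,cv2.COLOR_BGR2HSV);m=cv2.inRange(h[170:195,250:268],(3,90,120),(20,255,255));M=cv2.moments(m,True);c=(M['m10']/M['m00']+250,M['m01']/M['m00']+170);print(c,M['m00'],onz("top",c,.091))
f=lambda x,y:((x+.5)/5-.5+180,(y+.5)/5-.5+130)
for p in((394,237),(394,276)):print("tab end",onz("top",f(*p),.091))
for p in((392.5,217),(396,303)):print("body end",onz("top",f(*p),.0625))
for p in((331,86),(455,89)):print("flap edge",onz("top",f(*p),.27))
a,b=[onz("top",f(*p),.091) for p in((384,257),(404,257))];print("y",a,b)
# scene tab top: visible top face centre approx (351,414) zoom5
g=lambda x,y:((x+.5)/5-.5+170,(y+.5)/5-.5+120)
print("scene tab top",onz("scene",g(351,414),.091))
plan([.55,.0,.3])
```

```text
(258.5, 181.0) 28.0 [0.53919936 0.0019103  0.091     ]
tab end [0.55555086 0.00258568 0.091     ]
tab end [0.523691   0.00205892 0.091     ]
body end [0.576378   0.00396519 0.0625    ]
body end [ 5.04808998e-01 -1.07998301e-04  6.25000000e-02]
flap edge [0.63810695 0.05039383 0.27      ]
flap edge [ 0.63760416 -0.03849928  0.27      ]
y [0.53904953 0.01041278 0.091     ] [ 0.53933493 -0.00578366  0.091     ]
scene tab top [ 5.32370500e-01 -5.03051364e-04  9.10000000e-02]
t 13.80 pos [361.9  -4.3 346.9] F [ 0.  -0.4  0.3] w 0.491
R cols [[0.013, 0.043, -0.999], [-0.008, -0.999, -0.043], [-1.0, 0.008, -0.013]]
shift mm [  49.4    3.4 -187.5] turn deg [ 0.17 -0.74 -0.47]
```

Run:
```python
from h import *
f=lambda x,y:((x+.5)/5-.5+180,(y+.5)/5-.5+130);g=lambda x,y:((x+.5)/5-.5+170,(y+.5)/5-.5+120)
b,e=tri(g(233,331),f(391,54));print("bar",b,e)
for bb in (b,onz("top",f(391,54),.261)):
    v=bb-np.array([.6305,.0065,.099]);print(np.arctan2(v[2],-(v@ux))-np.arctan2(.025,.163))
# predicted pixels of flap top edge (underside/face) for angles
for th in(1.57,1.62,1.67,1.72):
    for h in(0,-.005):
        for s in(-.046,.046):
            P=np.array([.6305,.0065,.099])+ux*(-.174*np.cos(th)+h*np.sin(th))+np.array([0,0,.174*np.sin(th)+h*np.cos(th)])+s*np.array([-ux[1],ux[0],0])
            print(th,h,s,np.round((proj("top",P)-[180,130])*5,0),np.round((proj("scene",P)-[170,120])*5,0))
```

```text
bar [0.66383033 0.00790457 0.26388812] 0.0002468160687640193
1.6182315295728114
1.6263471634144242
1.57 0 -0.046 [454.  93.] [197. 258.]
1.57 0 0.046 [326.  96.] [330. 311.]
1.57 -0.005 -0.046 [455. 100.] [202. 254.]
1.57 -0.005 0.046 [326. 103.] [334. 307.]
1.62 0 -0.046 [454.  82.] [188. 267.]
1.62 0 0.046 [325.  84.] [321. 320.]
1.62 -0.005 -0.046 [454.  88.] [193. 262.]
1.62 -0.005 0.046 [326.  91.] [326. 315.]
1.67 0 -0.046 [454.  70.] [180. 276.]
1.67 0 0.046 [325.  73.] [313. 330.]
1.67 -0.005 -0.046 [454.  77.] [185. 270.]
1.67 -0.005 0.046 [325.  79.] [318. 324.]
1.72 0 -0.046 [453.  59.] [172. 285.]
1.72 0 0.046 [325.  61.] [305. 340.]
1.72 -0.005 -0.046 [454.  65.] [176. 280.]
1.72 -0.005 0.046 [325.  68.] [310. 334.]
```

Flap is at about 1.61–1.63 rad, slightly past upright. Going to the tab.

```bash
python3 -m pendant '[[0,0,-20,0,-0.7,-0.4,150],[0,0,-35,0,0,0,150],[0,0,-40,0,0,0,150],[10,0,-40,0,0,0,150],[20,0,-25,0,0,0,150],[30,0,-6,0,0,0,150],[0,0,0,0,0,0,150]]'; python3 -c "
from h import *
plan([.540,.0022,.2])"
```

```text
t: 14.5
position: [0.5374, 0.0025, 0.2914]
eef_rot: [2.218, 0.04, -2.178]
ft_force: [-1.4, -0.6, 0.2]
gripper_width: 0.409
t 14.50 pos [537.4   2.5 291.4] F [-1.4 -0.6  0.2] w 0.409
R cols [[0.018, 0.041, -0.999], [-0.004, -0.999, -0.041], [-1.0, 0.005, -0.018]]
shift mm [91.4 -0.1 -0.9] turn deg [ 0.07 -1.04 -0.29]
```

```bash
python3 -m pendant '[[20,0,-1,0,-1,-0.3,150],[30,0,0,0,0,0,150],[30,0,0,0,0,0,150],[30,0,0,0,0,0,150],[20,0,0,0,0,0,150],[10,0,0,0,0,0,150],[0,0,0,0,0,0,150]]'; python3 -c "
from h import *
plan([.540,.0022,.12])"
```

```text
t: 15.2
position: [0.5415, 0.0016, 0.1524]
eef_rot: [2.211, 0.044, -2.19]
ft_force: [-0.2, -0.7, -0.3]
gripper_width: 0.41
t 15.20 pos [541.5   1.6 152.4] F [-0.2 -0.7 -0.3] w 0.410
R cols [[0.01, 0.041, -0.999], [-0.001, -0.999, -0.041], [-1.0, 0.001, -0.01]]
shift mm [32.4 -0.7  1.8] turn deg [ 0.03 -0.55 -0.07]
```

```bash
python3 -m pendant '[[20,-0.5,2,0,-0.6,0,150],[20,0,0,0,0,0,150],[15,0,0,0,0,0,150],[0,0,0,0,0,0,150]]'; python3 -c "
from h import *
plan([.540,.0022,.060])"
python3 - <<'E'
from h import *
for n,(x0,y0,x1,y1) in(("scene",(190,100,330,220)),):
    im=camera(n)[:,:,::-1];cv2.imwrite(f"pics/{n}6z.png",cv2.resize(im[y0:y1,x0:x1],None,fx=5,fy=5,interpolation=cv2.INTER_CUBIC))
E
```

```text
t: 15.6
position: [0.5437, 0.0012, 0.1024]
eef_rot: [2.211, 0.041, -2.188]
ft_force: [-0.3, -0.3, 0.5]
gripper_width: 0.409
t 15.60 pos [543.7   1.2 102.4] F [-0.3 -0.3  0.5] w 0.409
R cols [[0.01, 0.04, -0.999], [-0.003, -0.999, -0.04], [-1.0, 0.003, -0.01]]
shift mm [42.3 -1.2  4.1] turn deg [ 0.02 -0.57 -0.18]
```

View pics/scene6z.png

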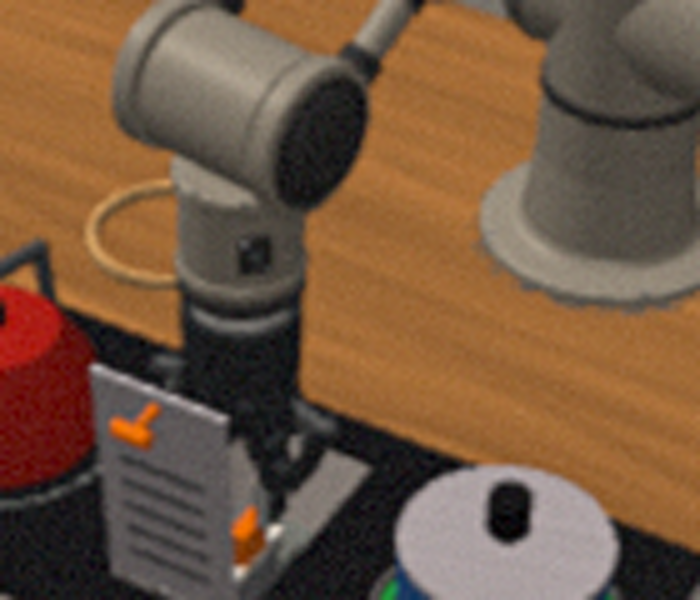

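Run:
```python
from h import *
for P in((.540,.0022,.0765),(.5437,.0012,.1024),(.5437,.0182,.1054),(.540,.0022,.091),(.6305,.0065,.099)): print(P,(proj("scene",P)-[190,100])*5)
```

```text
(0.54, 0.0022, 0.0765) [246.10829132 536.0285677 ]
(0.5437, 0.0012, 0.1024) [241.36256037 510.19455508]
(0.5437, 0.0182, 0.1054) [262.93156611 516.69493093]
(0.54, 0.0022, 0.091) [245.93099093 520.1648513 ]
(0.6305, 0.0065, 0.099) [171.17422043 595.86327811]
```

```bash
python3 -m pendant '[[12,-1,4,0,-0.6,0,150],[15,0,0,0,0,0,150],[10,0,0,0,0,0,150],[3,0,0,0,0,0,150],[0,0,0,0,0,0,150]]'; python3 -c "
from h import *
plan([.540,.0022,.060])"
```

```text
t: 16.15
position: [0.5434, 0.0015, 0.0661]
eef_rot: [2.208, 0.039, -2.189]
ft_force: [-0.7, 0.4, -0.0]
gripper_width: 0.411
t 16.15 pos [543.4   1.5  66.1] F [-0.7  0.4 -0. ] w 0.411
R cols [[0.009, 0.04, -0.999], [-0.005, -0.999, -0.04], [-1.0, 0.005, -0.009]]
shift mm [ 6.1 -0.8  3.4] turn deg [ 0.02 -0.51 -0.3 ]
```

```bash
python3 -m pendant '[[5,-0.7,3.5,0,-0.5,0,150],[0,0,0,0,0,0,190],[0,0,0,0,0,0,220],[0,0,0,0,0,0,255],[0,0,0,0,0,0,255],[0,0,0,0,0,0,255],[0,0,0,0,0,0,255]]' 40; python3 -c "
from h import *
plan([.540,.0022,.060])"
```

```text
t: 16.85
position: [0.5403, 0.002, 0.0621]
eef_rot: [2.2, 0.038, -2.197]
ft_force: [-0.4, 0.4, -1.3]
gripper_width: 0.159
t 16.85 pos [540.3   2.   62.1] F [-0.4  0.4 -1.3] w 0.159
R cols [[0.002, 0.04, -0.999], [-0.005, -0.999, -0.04], [-1.0, 0.006, -0.001]]
shift mm [ 2.1 -0.2  0.3] turn deg [ 0.02 -0.08 -0.32]
```

The gripper is on the 14 mm tab. Lifting straight up.

```bash
python3 -m pendant '[[-4,0,0,0,0,0,255],[-8,0,0,0,0,0,255],[-10,0,0,0,0,0,255],[-10,0,0,0,0,0,255]]'; python3 -c "
from h import *
plan([.540,.002,.2496])"
```

```text
t: 17.25
position: [0.5395, 0.0023, 0.0954]
eef_rot: [2.197, 0.039, -2.2]
ft_force: [0.9, 0.4, -0.0]
gripper_width: 0.154
t 17.25 pos [539.5   2.3  95.4] F [ 0.9  0.4 -0. ] w 0.154
R cols [[-0.001, 0.04, -0.999], [-0.005, -0.999, -0.04], [-1.0, 0.005, 0.001]]
shift mm [-154.2    1.1   -0.3] turn deg [ 0.02  0.07 -0.29]
```

```bash
python3 -m pendant '[[-12,0,0,0,0,0,255],[-15,0,0,0,0,0,255],[-15,0,0,0,0,0,255],[-15,0,0,0,0,0,255],[-15,0,0,0,0,0,255]]'; python3 -c "
from h import *
plan([.540,.002,.2496])"
```

```text
t: 17.75
position: [0.5396, 0.0027, 0.1747]
eef_rot: [2.201, 0.038, -2.196]
ft_force: [-0.3, 0.2, -1.4]
gripper_width: 0.156
t 17.75 pos [539.6   2.7 174.7] F [-0.3  0.2 -1.4] w 0.156
R cols [[0.002, 0.04, -0.999], [-0.006, -0.999, -0.04], [-1.0, 0.006, -0.002]]
shift mm [-74.9   1.2  -0.5] turn deg [ 0.02 -0.11 -0.32]
```

```bash
python3 -m pendant '[[-15,1,0,0,0,0,255],[-15,0,0,0,0,0,255],[-15,0,0,0,0,0,255],[-12,0,0,0,0,0,255],[-8,0,0,0,0,0,255],[-4,0,0,0,0,0,255],[0,0,0,0,0,0,255],[0,0,0,0,0,0,255]]'
python3 - <<'E'
from h import *
plan([.540,.002,.2496])
for n,(x0,y0,x1,y1) in(("scene",(170,80,350,240)),("top",(180,130,340,230))):
    im=camera(n)[:,:,::-1];cv2.imwrite(f"pics/{n}7.png",im)
    f=min(800/(x1-x0),600/(y1-y0));cv2.imwrite(f"pics/{n}7z.png",cv2.resize(im[y0:y1,x0:x1],None,fx=f,fy=f,interpolation=cv2.INTER_CUBIC))
E
```

```text
t: 18.55
position: [0.5395, 0.0022, 0.2551]
eef_rot: [2.211, 0.037, -2.184]
ft_force: [0.8, 0.2, -1.2]
gripper_width: 0.158
t 18.55 pos [539.5   2.2 255.1] F [ 0.8  0.2 -1.2] w 0.158
R cols [[0.012, 0.041, -0.999], [-0.007, -0.999, -0.041], [-1.0, 0.007, -0.012]]
shift mm [ 5.5  0.2 -0.4] turn deg [ 0.03 -0.68 -0.42]
```

View pics/scene7z.png

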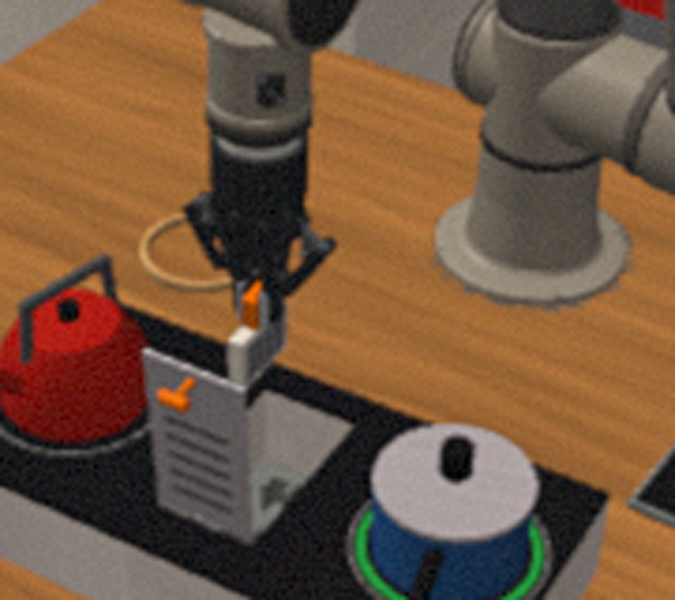

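View pics/top7z.png

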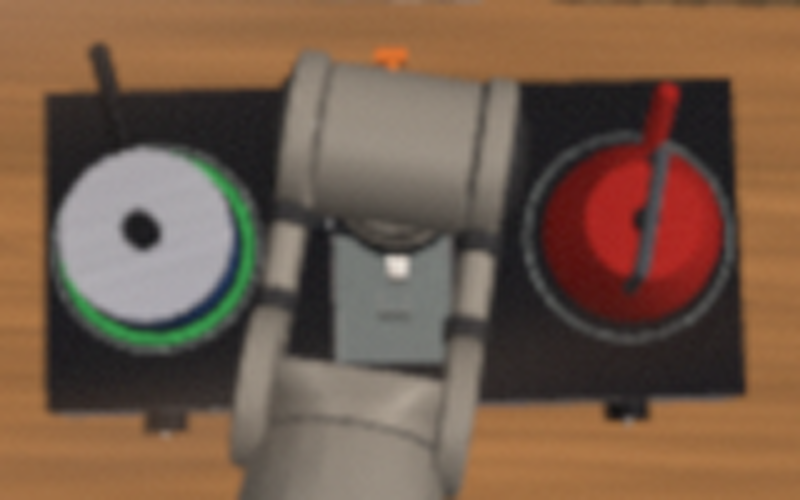

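The cassette is held clear and upright, with its body at about (255,350) in the zoomed scene view. Flap and pot haven't moved. Small trim of height and tilt, then a hold.

```bash
python3 -m pendant '[[3,0,0,0,-0.6,0,255],[2,0,0,0,0,0,255],[0,0,0,0,0,0,255],[0,0,0,0,0,0,255],[0,0,0,0,0,0,255],[0,0,0,0,0,0,255]]'
python3 - <<'E'
from h import *
plan([.540,.002,.2496]); print(np.abs(sense()['dq']).max())
im=camera("scene")[:,:,::-1];cv2.imwrite("pics/scene8.png",im)
g=lambda x,y:((x+.5)/3.75-.5+170,(y+.5)/3.75-.5+80)
# expected lower edge near/far corners
for sx in(-.035,.035):
  P=np.array([.5395,.0022,0])+sx*ux;P[2]=sense()['position'][2]-.062+.0125;print("lower edge z",P[2],(proj("scene",P)-[170,80])*3.75)
E
```

```text
t: 19.25
position: [0.5389, 0.0022, 0.2474]
eef_rot: [2.193, 0.037, -2.202]
ft_force: [-0.5, 0.1, -1.2]
gripper_width: 0.154
t 19.25 pos [538.9   2.2 247.4] F [-0.5  0.1 -1.2] w 0.154
R cols [[-0.004, 0.041, -0.999], [-0.007, -0.999, -0.041], [-1.0, 0.007, 0.004]]
shift mm [-2.2  0.3 -1.1] turn deg [ 0.03  0.23 -0.38]
0.0007194008672263997
lower edge z 0.1978830999056421 [280.40070743 349.38536027]
lower edge z 0.1978830999056421 [236.39336559 395.63782793]
```

View pics/scene8.png

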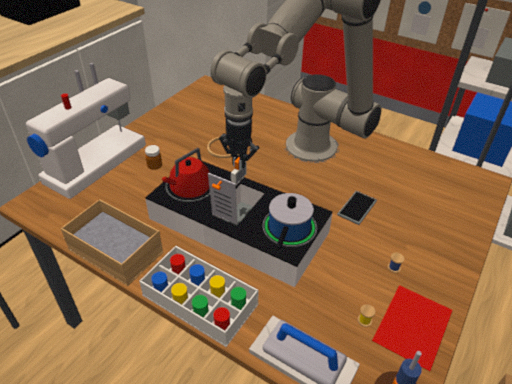

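The pot is in the ring at (290,215), the flap is upright at (227,195) and the cassette is held above the well at (238,175). The kettle, spools and jar look unmoved. Handing in.

```bash
python3 -c "
from workcell import *
print(close_job()); s=sense(); print(s['t'],s['position'],s['gripper_width'])"
```

```text
the job is handed in; nothing more can be done
None
the job is handed in; nothing more can be done
```

I finished the job in about 19 s and handed it in with the cassette still held, still and upright.

- **Pot:** I slid it by its knob into the green ring. It measured within about 1–2 mm of the ring's centre afterwards, and the knob height was unchanged.
- **Flap:** I raised it by the orange bar and let go, and it stayed open. The arm's path gave 1.67 rad, but the camera views gave about 1.61–1.63 rad. I trust the cameras; either reading is a little past upright.
- **Cassette:** I drew it straight up by its tab. From the measured lift, its lower edge is about 98 mm above the station's top, and the tool is within about 0.5° of vertical. The gripper opening matched the tab's thickness.
- **Other things:** The kettle, spools and jar looked unmoved in the last picture; I compared them only by eye.

No checks failed. The highest force I read was about 13 N, while raising the flap. I only read forces between moves.

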